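# Set the filter and start a headlamp check on the photometer

### The arm

A 7-joint arm with a two-finger parallel gripper is mounted at the origin on the work surface; the furniture and walls round the work are solid. World frame = base frame: x ahead of the robot, y to its left, z up, the work surface at z = 0. Lengths are in m, angles in rad, forces in N, time in s.
With the tool pointing down it reaches from about 0.425 to 0.925 m from the base axis. Payload 6.8 kg.
Tool frame: the origin (TCP) lies between the finger pads; the fingertips stand 19 mm ahead of it and the grasp point (between the pads) is the TCP; z points along the fingers, y is the line along which they close (so a half turn about z gives the same grasp; the last joint's range is limited). The gripper opens to 85 mm and grips with 20 to 120 N. Pads are 22 mm wide; open, the fingers measure 114 mm over their backs; the gripper's body (76 mm by 85 mm) begins 54 mm behind the grasp point. The pads swing forward as they close: fully open they stand 13 mm farther back than shut.
Start: joints at [1.139, 0.477, 0.022, 1.555, -0.011, 1.109, -0.083], TCP at [0.215, -0.64, 0.25] pointing down, gripper open.
Joint ranges: [-2.96, 2.96], [-0.34, 2.1], [-1.41, 1.46], [0.24, 2.44], [-1.37, 4.51], [0.17, 1.92], [-2.96, 2.96]. Speed limits (rad/s): [2.39, 2.39, 3.14, 3.14, 3.14, 3.14, 3.14].

### API

Orientations are given as a unit quaternion [w, x, y, z].
In Python, from plant import bot, vision, hand_in gives the robot as it stands.
- The arm moves only by the shell command python3 -m jog 'ROWS' [FORCE]. ROWS is JSON, a list that holds one entry, the list of rows, each a list of 5 numbers: the opening, from 0 (shut) to 1 (fully open), then the shift along the tool's x, y, z scaled (see below), then the turn about the tool's z scaled (see below). In form: [[[grip, x, y, z, twist], ...]]. A call has 1 to 8 rows; each row is the pose to reach, as a shift and turn from the pose commanded when the call began, along the tool's axes at that moment; what a row does not reach only later rows make up. The controller multiplies each number of a shift by 0.4 m and each number of a turn by 30 degrees. A row lasts 1/10 s, in which the tool goes at most 50 mm and 8.59 degrees, less where a joint would pass 70% of its speed; a pose out of reach is approached as far as the arm can. A call with a number of a shift or a turn outside -1 to 1 is refused whole. A call with a gripper value outside its range is refused whole. The fingers move at their own pace and stop on an object; FORCE is the grip in N (left out, the last holds). Time passes only in rows, so rows that repeat a pose let the fingers close. It gives the time, the measured TCP pose, the force, the opening and the grip force at its end, in the units of the state.
- bot.get_obs(): the state, without advancing time (a new reading comes with each control period).
- vision.get_image(name): name is "scene" or "top"; returns a dict with "pixels" (480x640x3 uint8, red, green, blue), "intrinsics" (3x3 intrinsics, pixels), "R" (3x3) and "t" (3): a world point X has camera coordinates R X + t. Camera axes: x right, y down, z forward; pixel columns grow to the right and rows downward; lengths in m; the calibration is good to about 2 mm. A picture is of the moment at which its call begins. There is no depth.
- hand_in(): hands the job in; it is judged then, once.
The state is a dict: "time_s": time; "joint_pos": joint angles; "joint_vel": joint speeds; "joint_torque": joint torques, N m; "tool_pos": TCP position; "orientation": TCP orientation; "wrist_force": force on the tool from outside, world axes, zero at the start; "torque": the same for the moment, N m; "grip_width": finger opening in m; "gripper_force": force on a finger pad.
Only numpy, scipy, OpenCV 4.12 (cv2) and the standard library are available. Lean on these libraries where they do the work, as an engineer would, in place of code of your own. Each camera call takes 0.05 s, during which the arm holds its last target. There are 200 camera calls.

### The job

Start a check of the headlamp on the photometer: push the orange filter lever along its slot from the parked end to the third click and leave it resting there, never past the third position, because the lighter filters overload the detector. Only then push the lamp carriage along its rail fully home against the white sphere's port, and last press the green start key right down and let it come up. Push with the fingertips only, without pinching the lever, and leave everything standing round the instrument where it is.

Things in the scene. Friction and masses are not known exactly. Their poses are not given: they have to be found in the camera images.
- photometer: Fixed headlamp photometer on a 262 (x) by 422 (y) mm plate, plate top z = 16 mm. Origin: centre of the underside; +y is the way lever and carriage travel, towards the white sphere; -x is the operator's side. Grey filter changer housing at the front: x -127 to -43, y -192 to 100 mm, flat top at z = 60 mm. Lamp rail behind it at x = 65 mm, y -204 to 71 mm, top 34 mm (end piece at y = -201: 40 mm).
- sphere_top (a point): Top of the white sphere's black plug, at (85, 150, 141) mm in the photometer's frame. The sphere is 110 mm across, centre (65, 150, 83) mm, its black port facing -y. In front of it a grey detector block with a display: x -127 to -27, y 108 to 192 mm, top 114 mm.
- filter_lever (a joint): Filter lever's travel in m along the photometer's +y, 0 to 0.092. Starts parked in the plain run 0 to 0.010 (about 1 N to slide). Sprung ball detents: rests (clicks) at 0.028, 0.044, 0.060 (the third), 0.076, 0.092; crests at 0.020, 0.036, 0.052, 0.068, 0.084. A crest takes about 4 to 5 N to pass; beyond it the lever snaps forward by itself up to 8 mm to the next rest and stays.
- third_mark (a point): Point on the housing top (z = 61 mm) in the middle of the lever's slot where the tab stands at the third click. In front of the slot each rest has a white mark with one to five dots, 16 mm apart; behind it a grey swatch of its filter, darkest at the first.
- filter_tab: Orange upright finger tab of the filter lever: 26 mm (photometer x) by 10 mm (along its travel, y) by 28 mm high, from 66 to 94 mm above the bench. Origin: at bench height (z = 0) straight below the tab's centre; axes as the photometer's. It stands at x = -85 mm, y = -115 mm + joint value in the photometer's frame. The housing top around it is flat and free.
- filter_tab_top (a point): Centre of the orange tab's top face, 94 mm above the bench.
- lamp_carriage (a joint): Lamp carriage's travel in m along the photometer's +y: 0 away from the sphere, 0.070 fully home at its rubber buffer, the lens at the port. Starts between 0 and 0.02; slides at about 2 N and stays where it is left.
- push_point (a point): Middle of the rubber patch on the outer (-y) face of the carriage's upright aluminium end plate, 95 mm above the bench. The plate is 90 mm wide (photometer x), 6 mm thick, from 54 to 118 mm high. A fingertip pushes here towards +y; there is free room behind it. At carriage value q it lies at x = 65 mm, y = -152 mm + q in the photometer's frame.
- test_lamp: Black and orange headlamp fastened on the carriage, lens towards the sphere, 156 mm along the travel, 129 mm across, from 62 to 134 mm above the bench. Origin: centre of its underside.
- start_key (a joint): Green start key's travel in m: 0 up, 0.006 right down; sprung, right down takes 5 N.
- start_key_top (a point): Centre of the green key's round top face (26 mm across), 82 mm above the bench when up, in a black collar 42 mm across that is 72 mm high. At (-85, 55) mm in the photometer's frame.
- vial_amber: Loose brown reagent bottle with white cap, 32 mm across, 75 mm tall; origin under its centre. Bystander.
- vial_white: Loose white reagent bottle with blue cap, 36 mm across, 85 mm tall; origin under its centre. Bystander.
- remote: Loose black exposure switch with a red button, 95x45x20 mm, lying left of the instrument; origin under its centre. Bystander.
- swab_jar: Loose clear plastic jar, 70 mm across, 84 mm tall; origin under its centre. Bystander.
- charger_a: Loose grey charger box, 80x85x55 mm; origin under its centre. Bystander.

How it is judged:
On the way, in this order (a step that is already met when the one before it is completed fails the run):
1. the filter lever rests at the third click (value of joint filter_lever between 0.056 and 0.064 m and value of joint lamp_carriage below 0.05 m), for 0.3 s.
2. the lamp carriage is fully home, the lever still at the third click (value of joint lamp_carriage above 0.066 m and value of joint filter_lever between 0.056 and 0.064 m), for 0.2 s.
3. the start key is pressed right down (value of joint start_key above 0.0048 m), for 0.05 s.
At the end, for the whole second after the job is handed in: The filter lever rests at its third click (0.060 m, within 4 mm), the lamp carriage is home (within 4 mm of its stop) and the start key, having been pressed right down (at least 4.8 mm) last, is up again (within 1.5 mm) (all of step 2 and value of joint start_key below 0.0015 m); the robot touches nothing.
It fails at once if the filter lever slips past the third position (value of joint filter_lever above 0.0685 m).
It fails at once if the lamp goes up to the port before the filter is at the third click (value of joint lamp_carriage above 0.05 m and value of joint filter_lever below 0.052 m).
It fails at once if the start key is pressed before the filter and the carriage are in place (value of joint start_key above 0.003 m and (value of joint filter_lever below 0.052 m or value of joint lamp_carriage below 0.062 m)).
It fails at once if the lever tab is pinched or forced (over 25 N) (contact force between the fingers and filter_tab above 25 N).
It fails at once if a bystander is moved or lifted more than 15 mm (distance of any of vial_amber, vial_white, remote, swab_jar, charger_a from where it was at the start of the episode above 0.015 m).
It also fails if it takes over 67 s, if anything falls off the work surface, if the arm or the gripper's body presses on something with over 40 N, if the wrist force passes 120 N, or if a joint passes its speed limit or range.

## Working session

There is one attempt and no reset: what is moved stays moved. The work goes in short steps, Python scripts to look and compute and a shell command to move; the robot and the scene stay as the last step left them, time stands still between calls to the robot, and variables do not carry over. Pictures are saved under pics/ and viewed, at most 10 in all, crops included, and the job is handed in when it is done.

```bash
mkdir -p pics
python3 - <<'E'
from plant import bot,vision
import cv2
for n in("scene","top"):
    d=vision.get_image(n);cv2.imwrite(f"pics/{n}0.png",d["pixels"][:,:,::-1]);print(n,d["intrinsics"],d["R"],d["t"])
o=bot.get_obs();print(o)
E
```

```text
scene [[534.49773214   0.         323.27342301]
 [  0.         534.49773214 232.80981526]
 [  0.           0.           1.        ]] [[ 0.8117277  -0.58340081  0.02723282]
 [-0.21045313 -0.33567814 -0.91816647]
 [ 0.54480053  0.73956993 -0.39525777]] [-0.45309953  0.19628146  1.32242808]
top [[568.37989781   0.         308.72878499]
 [  0.         568.37989781 229.78270723]
 [  0.           0.           1.        ]] [[ 0.00282187 -0.99998828 -0.00393441]
 [-0.98504975 -0.00210197 -0.17225727]
 [ 0.17224698  0.00436168 -0.98504414]] [-0.03143785  0.51199721  1.73680512]
{'time_s': 0.1, 'joint_pos': array([ 1.13888008,  0.47774745,  0.02233628,  1.5563151 , -0.0115082 ,
        1.10929928, -0.08308791]), 'joint_vel': array([-0.00038072, -0.00095671, -0.00128999, -0.00070011,  0.00012176,
        0.00165159, -0.00068597]), 'joint_torque': array([ 4.84011689e-03, -5.97759712e+01,  1.61383364e+00, -2.81954634e+01,
        1.28374470e-02,  5.01257149e-03, -8.89723367e-06]), 'tool_pos': array([ 0.21462053, -0.63945861,  0.24941849]), 'orientation': array([-7.99227162e-04,  9.86918373e-01,  1.61218646e-01, -1.86063451e-04]), 'wrist_force': array([ 0.12717239,  0.57904318, -0.47450169]), 'torque': array([0.02144881, 0.01908538, 0.00520751]), 'gripper_force': 0.0, 'grip_width': 0.08529365584844696}
```

View pics/scene0.png

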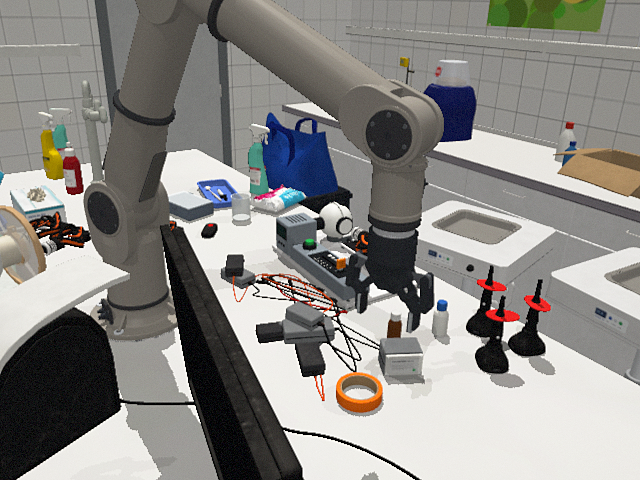

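View pics/top0.png

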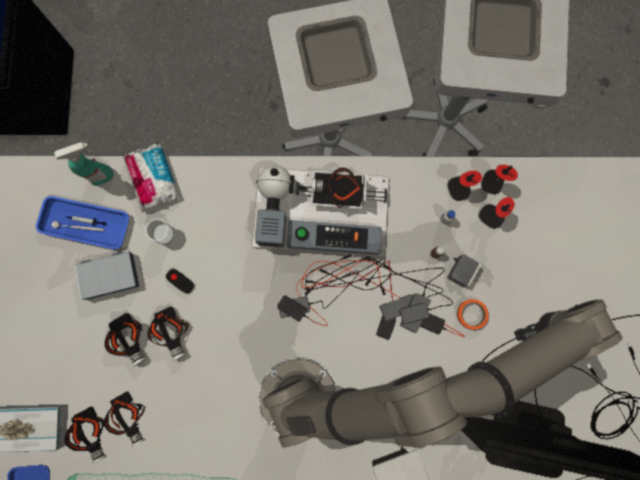

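The scene view is partly blocked by the arm. The top view shows the instrument unobstructed: key at about (302,233), orange tab about (356,237), sphere about (273,182), amber vial (438,253), white vial (450,216), remote (180,280). I'll zoom in and use colour centroids.

```bash
cat > h.py <<'E'
import numpy as np,cv2
from plant import bot,vision
from scipy.optimize import least_squares
def ray(d,uv,z):
    K,R,t=[np.array(d[k]) for k in("intrinsics","R","t")]
    c=-R.T@t; v=R.T@np.linalg.solve(K,[uv[0],uv[1],1]); return c+v*(z-c[2])/v[2]
def cent(d,lo,hi,roi):
    x0,y0,x1,y1=roi
    h=cv2.cvtColor(np.ascontiguousarray(d["pixels"]),cv2.COLOR_RGB2HSV)[y0:y1,x0:x1]
    m=cv2.inRange(h,np.array(lo),np.array(hi)); n,l,s,c=cv2.connectedComponentsWithStats(m)
    i=1+np.argmax(s[1:,4]); return c[i]+[x0,y0],s[i]
E
python3 - <<'E'
from h import *
d=vision.get_image("top");s=vision.get_image("scene")
cr=d["pixels"][155:265,245:400];cv2.imwrite("pics/c1.png",cv2.resize(cr,None,fx=5,fy=5,interpolation=cv2.INTER_CUBIC)[:,:,::-1])
g,a=cent(d,(45,120,40),(80,255,255),(285,220,320,250));o,b=cent(d,(5,150,120),(20,255,255),(345,225,370,250))
print(g,a,o,b)
G=ray(d,g,.082);O=ray(d,o,.092);print(G,O,"dist",np.hypot(*(G-O)[:2]))
for n,x in(("g",(45,120,40)),("o",(5,150,120))):
    try:
        p,q=cent(s,x,(80 if n=="g" else 20,255,255),(295,235,350,275));print(n,p,q,ray(s,p,.082 if n=="g" else .082))
    except Exception as e: print(e)
cr=s["pixels"][190:310,260:420];cv2.imwrite("pics/c2.png",cv2.resize(cr,None,fx=5,fy=5,interpolation=cv2.INTER_CUBIC)[:,:,::-1])
E
```

```text
[301.06779661 232.47457627] [12  9  9  8 59] [355.60714286 236.10714286] [ 9  7  4  9 28]
[ 0.49706951 -0.00688322  0.082     ] [ 0.48451942 -0.17302798  0.092     ] dist 0.16661808847440548
g [309.03636364 241.8       ] [10  4  9  7 55] [ 0.48845862 -0.02292253  0.082     ]
o [340.5974026  263.12987013] [42 23  9 11 77] [ 0.48177173 -0.18130204  0.082     ]
```

View pics/c1.png

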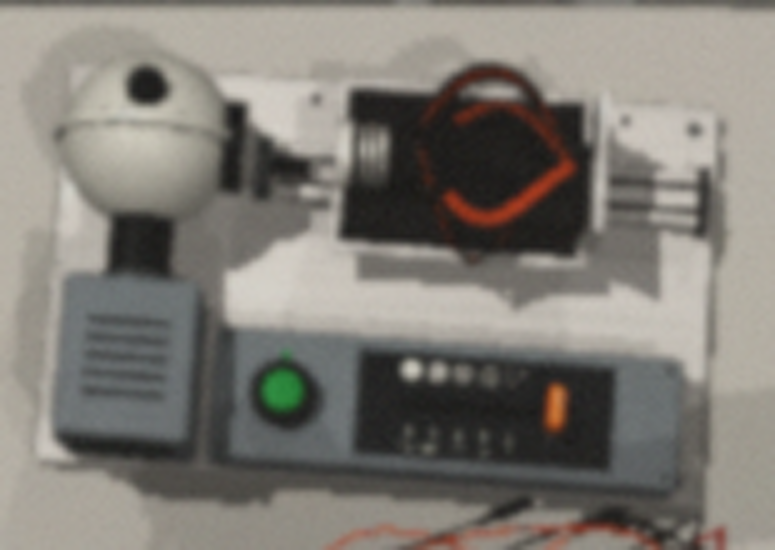

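View pics/c2.png

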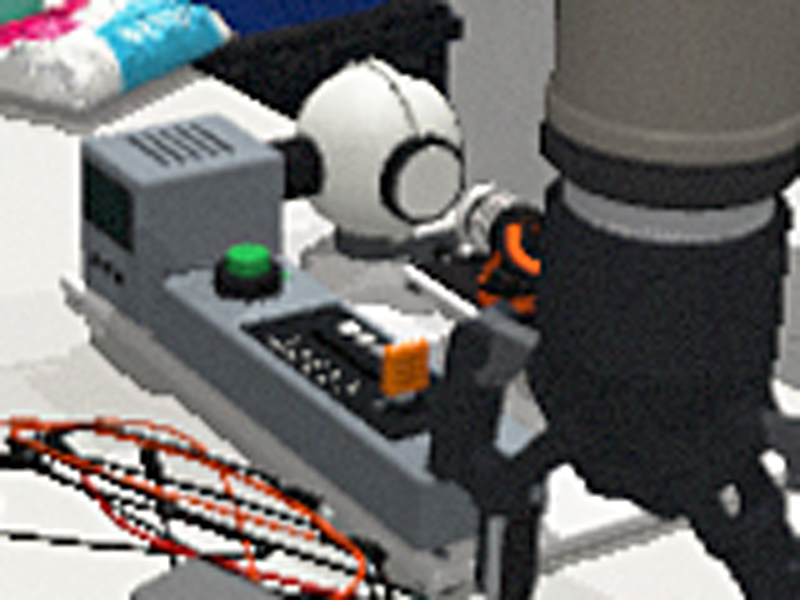

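The crops show plug top at crop-1 (147,85), key (283,390), tab (555,405), the housing and detector corners, and the carriage end plate's top edge from (603,95) to (600,232). Now a joint pose fit using both cameras.

```bash
cat > fit.py <<'E'
from h import *
T=vision.get_image("top");S=vision.get_image("scene")
def proj(d,P):
    q=(d["R"]@P.T).T+d["t"]; q=q@np.array(d["intrinsics"]).T; return q[:,:2]/q[:,2:]
top=[((147,85),(85,150,141)),((283,389),(-85,55,82)),((65,278),(-27,192,114)),((204,278),(-27,108,114)),((58,437),(-127,192,114)),((190,441),(-127,108,114)),((683,362),(-43,-192,60)),((678,488),(-127,-192,60)),((718,118),(131,-211,16)),((38,460),(-131,211,16)),((140,137),(65,150,83))]
sc=[((249,253),(-85,55,82)),((82,142),(-127,192,114)),((145,187),(-127,108,114)),((282,157),(-27,108,114)),((195,113),(-27,192,114)),((440,505),(-127,-192,60)),((380,155),(65,150,83))]
ut=(np.array([p for p,_ in top])+.5)/5-.5+[245,155];us=(np.array([p for p,_ in sc])+.5)/5-.5+[260,190]
Pt=np.array([p for _,p in top])/1e3;Ps=np.array([p for _,p in sc])/1e3
def W(v,P):
    c,s=np.cos(v[2]),np.sin(v[2]);return P@np.array([[c,s,0],[-s,c,0],[0,0,1]])+[v[0],v[1],0]
rt=lambda v:proj(T,W(v,Pt))-ut
rs=lambda v:proj(S,W(v,Ps))-us
if __name__=="__main__":
  np.set_printoptions(precision=4,suppress=True)
  for n,f in(("top",lambda v:rt(v).ravel()),("sc",lambda v:rs(v).ravel()),("both",lambda v:np.r_[rt(v).ravel(),rs(v).ravel()])):
    r=least_squares(f,[.58,-.06,-.07],loss="soft_l1");print(n,r.x);print(rt(r.x).round(1).tolist(),rs(r.x).round(1).tolist())
  print("base",proj(T,np.array([[0,0,0.]])),proj(S,np.array([[0,0,0.],bot.get_obs()["tool_pos"]])))
E
python3 fit.py
```

```text
top [ 0.5776 -0.0685 -0.0699]
[[-0.2, 0.1], [0.1, 0.2], [-0.1, -1.4], [-0.2, 0.6], [-1.6, -0.6], [-0.1, 0.6], [0.5, -0.8], [0.1, 0.7], [0.5, -2.0], [-0.7, 0.3], [1.9, 1.0]] [[-1.0, -0.8], [-2.0, -1.7], [-1.6, -1.4], [0.4, -1.3], [4.0, -1.4], [-4.5, -5.0], [-1.5, -1.3]]
sc [ 0.5757 -0.0793 -0.0465]
[[2.6, 1.8], [4.3, 1.3], [3.5, 0.7], [3.4, 2.0], [2.8, 1.5], [4.4, 2.1], [4.4, -1.7], [4.7, -0.1], [2.9, -3.0], [3.5, 2.5], [4.8, 2.6]] [[0.6, 0.9], [-1.5, 0.1], [-0.4, 0.5], [1.3, 0.1], [4.2, 0.1], [-0.3, -3.0], [-1.1, -0.1]]
both [ 0.5786 -0.0697 -0.0633]
[[-0.0, 0.1], [0.7, 0.0], [0.3, -1.3], [0.2, 0.5], [-1.0, -0.5], [0.5, 0.5], [1.0, -1.5], [0.8, -0.0], [0.5, -2.7], [-0.1, 0.4], [2.1, 1.0]] [[-0.5, -0.7], [-1.8, -1.5], [-1.1, -1.2], [0.7, -1.2], [4.1, -1.2], [-3.3, -4.9], [-1.4, -1.2]]
base [[298.4406 397.3369]] [[140.1401 312.1427]
 [385.6501 316.8129]]
```

```bash
cat > go.py <<'E'
import sys
from h import *
from scipy.spatial.transform import Rotation as Ro
V=np.array([0.5776,-0.0685,-0.0699])
c,s=np.cos(V[2]),np.sin(V[2]);RZ=np.array([[c,-s,0],[s,c,0],[0,0,1]])
def st():
    o=bot.get_obs();q=o["orientation"];return o,Ro.from_quat([*q[1:],q[0]]).as_matrix()
o,R=st();p=RZ.T@(o["tool_pos"]-[*V[:2],0])
print("t",round(o["time_s"],2),"ph TCP mm",(p*1e3).round(1),"F ph",(RZ.T@o["wrist_force"]).round(2),"w",round(o["grip_width"],4))
x=RZ.T@R[:,0];print("twist needed /30deg",-(np.pi/2-np.arctan2(x[1],x[0]))/np.pi*6,"tilt",R[:,2].round(3))
if len(sys.argv)>3:
    t=np.array([float(a) for a in sys.argv[1:4]])/1e3
    print("shift/0.4",(R.T@RZ@(t-p)/.4).round(4), "world",(RZ@t+[*V[:2],0]).round(3))
E
python3 go.py -85 -165 200
```

```text
t 0.3 ph TCP mm [-322.1 -595.2  250. ] F ph [ 0.21  0.47 -0.32] w 0.0857
twist needed /30deg -2.2480673729342042 tilt [-0.     0.001 -1.   ]
shift/0.4 [ 0.96   -0.7658  0.1254] world [ 0.481 -0.227  0.2  ]
```

```bash
python3 -m jog '[[[0,0.96,-0.77,0.0,-1],[0,0.96,-0.77,0.0,-1],[0,0.96,-0.77,0.0,-1],[0,0.96,-0.77,0.0,-1],[0,0.96,-0.77,0.0,-1],[0,0.96,-0.77,0.0,-1],[0,0.96,-0.77,0.0,-1],[0,0.96,-0.77,0.0,-1]]]'; python3 go.py -85 -165 150
```

```text
time_s: 1.1
tool_pos: [0.4317, -0.3017, 0.2506]
orientation: [0.0, 0.912, 0.411, 0.0]
wrist_force: [1.1, -1.1, 0.6]
grip_width: -0.0005
gripper_force: 0.0
t 1.1 ph TCP mm [-129.2 -242.8  250.6] F ph [ 1.14 -1.03  0.58] w -0.0005
twist needed /30deg -1.2487180022491327 tilt [ 0.001 -0.001 -1.   ]
shift/0.4 [ 0.2217 -0.0307  0.2514] world [ 0.481 -0.227  0.15 ]
```

```bash
python3 -m jog '[[[0,0.22,-0.03,0,-1],[0,0.22,-0.03,0,-1],[0,0.22,-0.03,0.1,-1],[0,0.22,-0.03,0.2,-1],[0,0.22,-0.03,0.25,-1],[0,0.22,-0.03,0.25,-1]]]' >/dev/null; python3 -m jog '[[[0,0,0,0,-0.25],[0,0,0,0,-0.25],[0,0,0,0,-0.25]]]' >/dev/null; python3 go.py -85 -150 95
python3 - <<'E'
from h import *
for n,(a,b) in(("scene",(190,260)),("top",(155,245))):
    d=vision.get_image(n);cr=d["pixels"][a:a+120,b:b+160];globals()[n]=cv2.resize(cr,None,fx=5,fy=5,interpolation=cv2.INTER_CUBIC)[:,:,::-1]
cv2.imwrite("pics/d1.png",cv2.resize(np.vstack([scene,top]),(533,600*2//2)) if 0 else cv2.resize(np.hstack([scene,top]),(800,300),interpolation=cv2.INTER_AREA))
cv2.imwrite("pics/d2.png",scene)
E
```

```text
t 2.0 ph TCP mm [ -85.2 -167.8  151.6] F ph [-0.26  0.43  0.38] w 0.0
twist needed /30deg -0.004976636726435748 tilt [ 0.002 -0.001 -1.   ]
shift/0.4 [0.0446 0.     0.1414] world [ 0.482 -0.212  0.095]
```

View pics/d1.png

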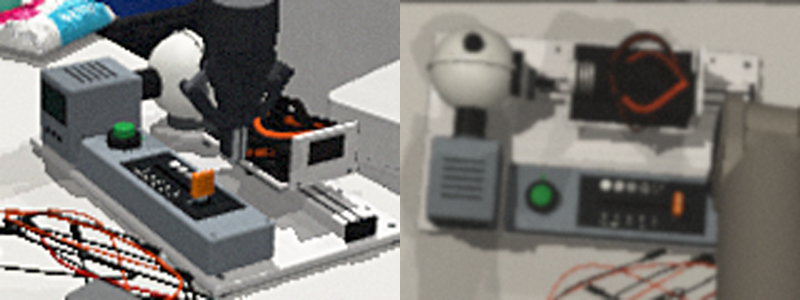

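Scene half (left): tab at (203,183), shut fingertips about (235,155); the carriage plate and rail are visible. The top view still shows the tab at (678,205). I'll check where the calibration puts the fingertips and the tab, and look at the scene at full zoom.

Run:
```python
from h import *
from fit import proj,W,S
o=bot.get_obs();p=o["tool_pos"]-[0,0,.019]
f=lambda P:((proj(S,np.atleast_2d(P))-[260,190]+.5)*5-.5).round(0)
print("tip",f(p),"tcp",f(o["tool_pos"]))
for v in([.5776,-.0685,-.0699],[.5786,-.0697,-.0633]):
  for q in((-85,55,82),(-127,-192,60),(-43,-192,60),(-127,192,114),(-127,108,114),(65-45,-152,118),(110,-152,118),(85,150,141),(-85,-111,94)):
    print(q,f(W(v,np.array([q])/1e3))[0],end=";")
  print()
```

```text
tip [[464. 316.]] tcp [[466. 283.]]
(-85, 55, 82) [244. 249.];(-127, -192, 60) [418. 480.];(-43, -192, 60) [552. 442.];(-127, 192, 114) [ 72. 133.];(-127, 108, 114) [137. 180.];(20, -152, 118) [609. 288.];(110, -152, 118) [739. 256.];(85, 150, 141) [402.  58.];(-85, -111, 94) [402. 340.];
(-85, 55, 82) [247. 250.];(-127, -192, 60) [424. 480.];(-43, -192, 60) [557. 442.];(-127, 192, 114) [ 73. 134.];(-127, 108, 114) [139. 181.];(20, -152, 118) [613. 288.];(110, -152, 118) [742. 255.];(85, 150, 141) [403.  58.];(-85, -111, 94) [406. 341.];
```

View pics/d2.png

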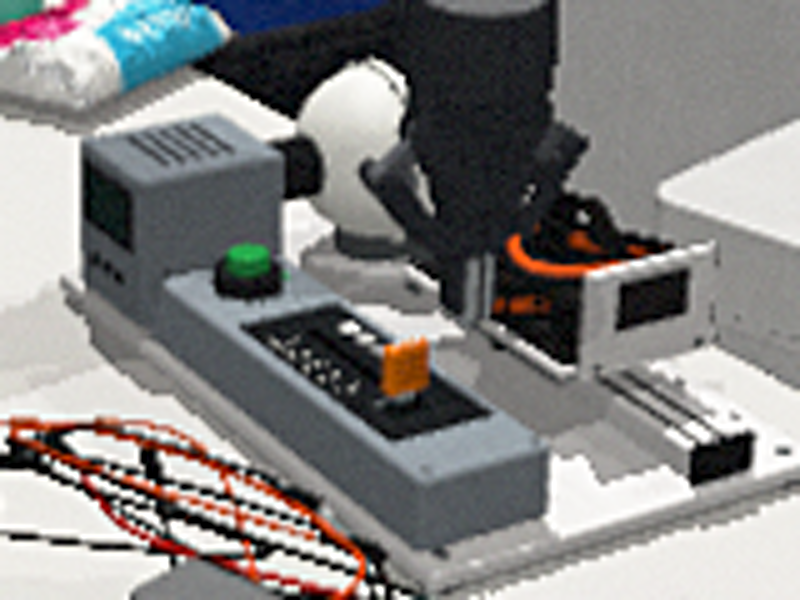

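The scene picture agrees with the top-view fit to about 1 px: tips at (470,322), key (249,253), tab top (407,346). Descending behind the tab.

```bash
python3 -m jog '[[[0,0.03,0,0.05,0],[0,0.03,0,0.1,0],[0,0.03,0,0.14,0],[0,0.03,0,0.14,0],[0,0.03,0,0.14,0]]]' >/dev/null; python3 go.py
for i in 1; do python3 -m jog '[[[0,0.01,0,0,0],[0,0.02,0,0,0],[0,0.03,0,0,0],[0,0.04,0,0,0],[0,0.045,0,0,0],[0,0.05,0,0,0]]]' >/dev/null; python3 go.py; done
```

```text
t 2.7 ph TCP mm [ -85.7 -155.4   94.6] F ph [ 0.13 -0.88 -0.22] w -0.0
twist needed /30deg 0.0010733171640394529 tilt [-0.  0. -1.]
t 3.3 ph TCP mm [ -85.9 -135.1   94.4] F ph [ 0.14 -0.35 -0.01] w -0.0004
twist needed /30deg 0.0021638259637469506 tilt [ 0. -0. -1.]
```

```bash
python3 -m jog '[[[0,0.005,0,0,0],[0,0.01,0,0,0],[0,0.015,0,0,0],[0,0.02,0,0,0],[0,0.025,0,0,0],[0,0.03,0,0,0],[0,0.03,0,0,0]]]' ; python3 go.py|head -1
python3 -m jog '[[[0,0.005,0,0,0],[0,0.01,0,0,0],[0,0.015,0,0,0],[0,0.015,0,0,0]]]' >/dev/null; python3 go.py|head -1
python3 -m jog '[[[0,0.005,0,0,0],[0,0.01,0,0,0],[0,0.01,0,0,0]]]' >/dev/null; python3 go.py|head -1
```

```text
time_s: 4.0
tool_pos: [0.4833, -0.1853, 0.0943]
orientation: [-0.0, 0.731, 0.682, 0.0]
wrist_force: [-0.2, -0.9, 0.4]
grip_width: 0.0002
gripper_force: 0.0
t 4.0 ph TCP mm [ -85.9 -123.1   94.3] F ph [-0.15 -0.96  0.43] w 0.0002
t 4.4 ph TCP mm [ -85.9 -117.9   94.3] F ph [ 0.07 -3.22 -0.69] w -0.0
t 4.7 ph TCP mm [ -85.9 -112.8   94.3] F ph [ 0.94 -0.93  0.74] w 0.0004
```

```bash
cat > tab.py <<'E'
from go import *
d=vision.get_image("scene")
o,_=cent(d,(5,150,120),(20,255,255),(290,225,352,275)); g,a=cent(d,(45,120,40),(80,255,255),(295,230,325,255))
print("scene tab",o,_,"key",g)
d=vision.get_image("top")
try:
    o,_=cent(d,(5,150,120),(20,255,255),(310,225,370,250));P=RZ.T@(ray(d,o,.092)-[*V[:2],0]);print("top tab",o,_[4],"q est",(P[1]+.115)*1e3)
except Exception as e:print("top none")
E
python3 tab.py
```

```text
t 4.7 ph TCP mm [ -85.9 -112.8   94.3] F ph [ 0.94 -0.93  0.74] w 0.0004
twist needed /30deg 0.0025923529617849737 tilt [ 0.  0. -1.]
scene tab [334.57142857 262.21428571] [44 32  4  9 14] key [309.07407407 241.74074074]
top none
```

```bash
python3 -m jog '[[[0,0.005,0,0,0],[0,0.005,0,0,0],[0,0.005,0,0,0]]]' >/dev/null; python3 go.py|head -1
python3 -m jog '[[[0,0.005,0,0,0],[0,0.005,0,0,0],[0,0.005,0,0,0]]]' >/dev/null; python3 go.py|head -1
python3 -m jog '[[[0,0.005,0,0,0],[0,0.005,0,0,0],[0,0.005,0,0,0]]]' >/dev/null; python3 go.py|head -1
python3 -m jog '[[[0,0.005,0,0,0],[0,0.005,0,0,0],[0,0.005,0,0,0]]]' >/dev/null; python3 go.py|head -1
python3 -m jog '[[[0,0.005,0,0,0],[0,0.005,0,0,0],[0,0.005,0,0,0]]]' >/dev/null; python3 go.py|head -1
```

```text
t 5.1 ph TCP mm [ -85.9 -110.8   94.3] F ph [-0.17 -0.04 -0.31] w -0.0003
t 5.4 ph TCP mm [ -85.9 -109.2   94.3] F ph [-0.3   0.35  0.16] w 0.0001
t 5.7 ph TCP mm [ -86.  -107.3   94.3] F ph [ 0.02 -0.19 -0.85] w 0.0
t 6.0 ph TCP mm [ -85.9 -105.3   94.3] F ph [ 0.34 -0.03 -1.27] w -0.0003
t 6.3 ph TCP mm [ -86.  -103.3   94.3] F ph [0.87 0.17 0.57] w -0.0001
```

```bash
for i in 1; do python3 -m jog '[[[0,0.005,0,0,0],[0,0.005,0,0,0],[0,0.005,0,0,0]]]' >/dev/null; python3 go.py|head -1
python3 -m jog '[[[0,0.005,0,0,0],[0,0.005,0,0,0],[0,0.005,0,0,0]]]' >/dev/null; python3 go.py|head -1
python3 -m jog '[[[0,0.005,0,0,0],[0,0.005,0,0,0],[0,0.005,0,0,0]]]' >/dev/null; python3 go.py|head -1
python3 -m jog '[[[0,0.005,0,0,0],[0,0.005,0,0,0],[0,0.005,0,0,0]]]' >/dev/null; python3 go.py|head -1
python3 -m jog '[[[0,0.005,0,0,0],[0,0.005,0,0,0],[0,0.005,0,0,0]]]' >/dev/null; python3 go.py|head -1
done; python3 tab.py|tail -2
```

```text
t 6.6 ph TCP mm [ -85.9 -102.    94.3] F ph [ 1.82 -2.68 -0.32] w 0.0002
t 6.9 ph TCP mm [-85.9 -99.1  94.3] F ph [ 1.74 -3.   -0.06] w 0.0001
t 7.2 ph TCP mm [-86.1 -96.7  94.2] F ph [ 0.24 -0.02 -0.21] w -0.0001
t 7.5 ph TCP mm [-85.9 -94.9  94.3] F ph [ 0.61  0.37 -0.38] w 0.0001
t 7.8 ph TCP mm [-86.  -93.2  94.3] F ph [-0.35  0.3   1.47] w -0.0003
scene tab [329.73913043 258.        ] [39 28  4 10 23] key [309.07407407 241.74074074]
top none
```

```bash
python3 -m jog '[[[0,0.005,0,0,0],[0,0.01,0,0,0],[0,0.01,0,0,0],[0,0.01,0,0,0]]]' >/dev/null; python3 go.py|head -1
python3 -m jog '[[[0,0.005,0,0,0],[0,0.005,0,0,0],[0,0.005,0,0,0]]]' >/dev/null; python3 go.py|head -1
python3 -m jog '[[[0,0.005,0,0,0],[0,0.005,0,0,0],[0,0.005,0,0,0]]]' >/dev/null; python3 go.py|head -1
python3 -m jog '[[[0,0.005,0,0,0],[0,0.005,0,0,0],[0,0.005,0,0,0]]]' >/dev/null; python3 go.py|head -1
python3 -m jog '[[[0,0.0025,0,0,0],[0,0.0025,0,0,0],[0,0.0025,0,0,0]]]' >/dev/null; python3 go.py|head -1
```

```text
t 8.3 ph TCP mm [-85.9 -89.3  94.3] F ph [-0.37 -0.   -0.21] w -0.0002
t 8.6 ph TCP mm [-86.  -87.3  94.3] F ph [ 0.61 -0.28 -0.36] w 0.0001
t 8.9 ph TCP mm [-86.  -86.   94.3] F ph [-1.31 -3.58  0.25] w -0.0001
t 9.2 ph TCP mm [-85.9 -83.1  94.3] F ph [ 0.32 -3.71  0.59] w 0.0002
t 9.5 ph TCP mm [-86.1 -82.   94.2] F ph [ 0.1  -0.82  0.44] w 0.0002
```

```bash
python3 -m jog '[[[0,0.0025,0,0,0],[0,0.0025,0,0,0],[0,0.0025,0,0,0]]]' >/dev/null; python3 go.py|head -1
python3 -m jog '[[[0,0.0025,0,0,0],[0,0.0025,0,0,0],[0,0.0025,0,0,0]]]' >/dev/null; python3 go.py|head -1
python3 tab.py|tail -2
```

```text
t 9.8 ph TCP mm [-86.1 -81.1  94.3] F ph [-1.37 -1.55  0.09] w -0.0002
t 10.1 ph TCP mm [-85.9 -80.1  94.3] F ph [ 0.67  0.52 -0.84] w 0.0002
scene tab [328.         258.92307692] [37 31  4  6 13] key [308.96428571 241.83928571]
top none
```

The force dropped to zero after the third peak, so I'm backing off and verifying.

```bash
python3 -m jog '[[[0,-0.03,0,0,0],[0,-0.06,0,0,0],[0,-0.12,0,0,0],[0,-0.16,0,-0.1,0],[0,-0.2,0,-0.2,0],[0,-0.3,0,-0.25,0],[0,-0.3,0,-0.25,0]]]' >/dev/null;  python3 -m jog '[[[0,-0.12,0,0,0],[0,-0.24,0,0,0],[0,-0.24,0,0,0]]]' >/dev/null; python3 tab.py
python3 - <<'E'
from h import *
I=[]
for n,(a,b) in(("scene",(190,260)),("top",(155,245))):
    d=vision.get_image(n);I.append(cv2.resize(d["pixels"][a:a+120,b:b+160],(800,600),interpolation=cv2.INTER_CUBIC)[:,:,::-1])
cv2.imwrite("pics/e1.png",np.vstack([I[0][200:480],I[1][0:320]]))
E
```

```text
t 11.2 ph TCP mm [ -88.5 -305.6  193.7] F ph [-0.8  -0.52 -0.44] w -0.0
twist needed /30deg -0.0197200624814282 tilt [-0.001 -0.004 -1.   ]
scene tab [330.86075949 256.20253165] [37 26  9 11 79] key [309.03636364 241.8       ]
top tab [340.19230769 234.65384615] 26 q est 51.2659943267334
```

View pics/e1.png

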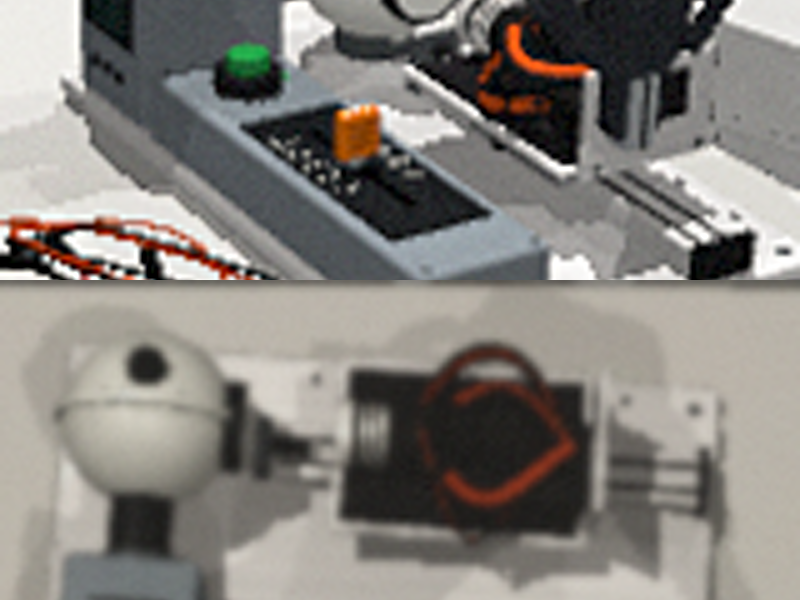

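```bash
cat > tq.py <<'E'
from h import *
from fit import proj,W
V=[.5776,-.0685,-.0699]
def sil(d,q,sc=20):
    P=np.array([(-85+a*13,-115+q+b*5,z) for a in(-1,1) for b in(-1,1) for z in(66,94)])/1e3
    h=cv2.convexHull(proj(d,W(V,P)).astype(np.float32))
    m=cv2.moments(h);return np.array([m["m10"]/m["m00"],m["m01"]/m["m00"]])
for n,st,now in(("scene",(340.5974,263.1299),(330.86,256.2025)),("top",(355.607,236.107),(340.192,234.654))):
    d=vision.get_image(n)
    for q in(0,4,8,44,48,52,56,60):print(n,q,sil(d,q).round(2),"start",st,"now",now)
E
python3 tq.py
```

```text
scene 0 [340.53 262.95] start (340.5974, 263.1299) now (330.86, 256.2025)
scene 4 [339.71 262.36] start (340.5974, 263.1299) now (330.86, 256.2025)
scene 8 [338.89 261.78] start (340.5974, 263.1299) now (330.86, 256.2025)
scene 44 [331.66 256.61] start (340.5974, 263.1299) now (330.86, 256.2025)
scene 48 [330.87 256.05] start (340.5974, 263.1299) now (330.86, 256.2025)
scene 52 [330.09 255.49] start (340.5974, 263.1299) now (330.86, 256.2025)
scene 56 [329.31 254.93] start (340.5974, 263.1299) now (330.86, 256.2025)
scene 60 [328.53 254.37] start (340.5974, 263.1299) now (330.86, 256.2025)
top 0 [356.71 236.63] start (355.607, 236.107) now (340.192, 234.654)
top 4 [355.41 236.54] start (355.607, 236.107) now (340.192, 234.654)
top 8 [354.1  236.44] start (355.607, 236.107) now (340.192, 234.654)
top 44 [342.37 235.61] start (355.607, 236.107) now (340.192, 234.654)
top 48 [341.06 235.51] start (355.607, 236.107) now (340.192, 234.654)
top 52 [339.76 235.42] start (355.607, 236.107) now (340.192, 234.654)
top 56 [338.46 235.33] start (355.607, 236.107) now (340.192, 234.654)
top 60 [337.15 235.24] start (355.607, 236.107) now (340.192, 234.654)
```

Both cameras put the lever at about 0.051: held by friction just short of the third crest. It needs a gentle nudge further. Contact is at TCP y ≈ q − 131 mm, so I'll go to about −73.

```bash
python3 go.py -86 -112 94.3
```

```text
t 11.6 ph TCP mm [ -85.5 -295.2  194.4] F ph [-0.32  0.81 -0.07] w -0.0001
twist needed /30deg 0.005425806334618042 tilt [ 0.  0. -1.]
shift/0.4 [4.581e-01 1.000e-04 2.502e-01] world [ 0.484 -0.174  0.094]
```

```bash
python3 -m jog '[[[0,0.12,0,0,0],[0,0.24,0,0,0],[0,0.35,0,0.05,0],[0,0.43,0,0.15,0],[0,0.45,0,0.25,0],[0,0.45,0,0.25,0],[0,0.45,0,0.25,0]]]' >/dev/null; python3 go.py -86 -83 94.3
python3 -m jog '[[[0,0.02,0,0,0],[0,0.04,0,0,0],[0,0.06,0,0,0],[0,0.07,0,0,0],[0,0.075,0,0,0],[0,0.075,0,0,0]]]' >/dev/null; python3 go.py|head -1
```

```text
t 12.3 ph TCP mm [ -86.  -116.4   94.7] F ph [-1.17  0.21  0.95] w -0.0
twist needed /30deg 0.0034135782322786312 tilt [-0.001  0.    -1.   ]
shift/0.4 [0.0836 0.0001 0.0009] world [ 0.486 -0.145  0.094]
t 12.9 ph TCP mm [-85.9 -86.1  94.5] F ph [ 0.24 -0.09  0.7 ] w -0.0
```

```bash
python3 -m jog '[[[0,0.005,0,0,0],[0,0.01,0,0,0],[0,0.015,0,0,0],[0,0.015,0,0,0]]]' >/dev/null; python3 go.py|head -1
python3 -m jog '[[[0,0.0025,0,0,0],[0,0.005,0,0,0],[0,0.005,0,0,0]]]' >/dev/null; python3 go.py|head -1
python3 -m jog '[[[0,0.0025,0,0,0],[0,0.005,0,0,0],[0,0.005,0,0,0]]]' >/dev/null; python3 go.py|head -1
python3 -m jog '[[[0,0.0025,0,0,0],[0,0.005,0,0,0],[0,0.005,0,0,0]]]' >/dev/null; python3 go.py|head -1
python3 -m jog '[[[0,-0.03,0,0,0],[0,-0.06,0,0,0],[0,-0.12,0,0,0],[0,-0.16,0,-0.1,0],[0,-0.2,0,-0.2,0],[0,-0.3,0,-0.25,0],[0,-0.3,0,-0.25,0]]]' >/dev/null;  python3 -m jog '[[[0,-0.12,0,0,0],[0,-0.24,0,0,0],[0,-0.24,0,0,0]]]' >/dev/null; python3 tab.py
```

```text
t 13.3 ph TCP mm [-86.1 -80.3  94.2] F ph [ 0.49 -0.47 -0.17] w 0.0001
t 13.6 ph TCP mm [-85.9 -78.2  94.3] F ph [-0.42 -0.15 -0.64] w -0.0004
t 13.9 ph TCP mm [-86.  -76.1  94.3] F ph [ 0.74 -0.3   0.21] w 0.0002
t 14.2 ph TCP mm [-86.  -74.2  94.3] F ph [ 0.41 -0.11 -0.61] w -0.0001
t 15.2 ph TCP mm [ -88.7 -299.8  193.7] F ph [-1.31 -0.22 -0.41] w -0.0002
twist needed /30deg -0.020141749631625072 tilt [-0.002 -0.004 -1.   ]
scene tab [329.13888889 254.72222222] [35 25  9 10 72] key [309.03636364 241.8       ]
top tab [337.08 234.4 ] 25 q est 60.76198412411793
```

Lever at 0.060. Next the carriage.

```bash
python3 go.py 65 -205 106
```

```text
t 15.3 ph TCP mm [ -87.1 -292.7  193.5] F ph [0.11 0.69 0.55] w 0.0001
twist needed /30deg -0.006720972074847627 tilt [-0.001  0.    -1.   ]
shift/0.4 [0.2206 0.3798 0.2184] world [ 0.628 -0.278  0.106]
```

```bash
python3 -m jog '[[[0,0.06,0.12,0,0],[0,0.12,0.24,0,0],[0,0.16,0.34,0,0],[0,0.2,0.38,0.05,0],[0,0.2,0.38,0.15,0],[0,0.2,0.38,0.22,0],[0,0.2,0.38,0.22,0]]]' >/dev/null; python3 go.py 65 -160 106
python3 -m jog '[[[0,0.02,0,0,0],[0,0.04,0,0,0],[0,0.06,0,0,0],[0,0.08,0,0,0],[0,0.1,0,0,0],[0,0.1,0,0,0]]]' >/dev/null; python3 go.py|head -1
```

```text
t 16.0 ph TCP mm [  62.9 -208.   101.4] F ph [-0.27  0.37 -0.2 ] w -0.0002
twist needed /30deg 0.006121026906164536 tilt [-0.008  0.004 -1.   ]
shift/0.4 [ 0.12    0.0057 -0.0113] world [ 0.631 -0.233  0.106]
t 16.6 ph TCP mm [  66.5 -168.   106.8] F ph [0.27 0.26 0.8 ] w -0.0
```

```bash
python3 -m jog '[[[0,0.01,0,0,0],[0,0.02,0,0,0],[0,0.03,0,0,0],[0,0.04,0,0,0],[0,0.05,0,0,0],[0,0.06,0,0,0],[0,0.07,0,0,0],[0,0.08,0,0,0]]]' >/dev/null; python3 go.py|head -1
python3 -m jog '[[[0,0.01,0,0,0],[0,0.02,0,0,0],[0,0.03,0,0,0],[0,0.04,0,0,0],[0,0.05,0,0,0],[0,0.055,0,0,0],[0,0.06,0,0,0],[0,0.06,0,0,0]]]' >/dev/null; python3 go.py|head -1
```

```text
t 17.4 ph TCP mm [  66.1 -138.7  106.3] F ph [ 1.   -1.76  0.45] w 0.0002
t 18.2 ph TCP mm [  66.1 -113.6  106.3] F ph [ 0.19  0.19 -0.46] w 0.0
```

```bash
python3 -m jog '[[[0,0.005,0,0,0],[0,0.01,0,0,0],[0,0.015,0,0,0],[0,0.02,0,0,0],[0,0.025,0,0,0],[0,0.03,0,0,0],[0,0.03,0,0,0]]]' >/dev/null; python3 go.py|head -1
python3 -m jog '[[[0,0.005,0,0,0],[0,0.01,0,0,0],[0,0.01,0,0,0]]]' >/dev/null; python3 go.py|head -1
python3 -m jog '[[[0,0.005,0,0,0],[0,0.01,0,0,0],[0,0.01,0,0,0]]]' >/dev/null; python3 go.py|head -1
python3 -m jog '[[[0,0.005,0,0,0],[0,0.01,0,0,0],[0,0.01,0,0,0]]]' >/dev/null; python3 go.py|head -1
```

```text
t 18.9 ph TCP mm [  66.  -101.5  106.3] F ph [ 1.23 -0.15  0.11] w -0.0002
t 19.2 ph TCP mm [ 66.  -97.7 106.3] F ph [0.47 0.39 0.09] w -0.0003
t 19.5 ph TCP mm [ 66.  -93.7 106.3] F ph [ 0.45 -0.79  0.99] w 0.0001
t 19.8 ph TCP mm [ 66.  -92.5 106.4] F ph [ 1.44 -6.48  0.44] w -0.0
```

```bash
python3 -m jog '[[[0,0.005,0,0,0],[0,0.005,0,0,0],[0,0.005,0,0,0],[0,0.005,0,0,0]]]' >/dev/null; python3 go.py|head -1
python3 -m jog '[[[0,-0.02,0,0,0],[0,-0.05,0,0,0],[0,-0.1,0,-0.05,0],[0,-0.1,0,-0.15,0],[0,-0.1,0,-0.25,0],[0,-0.1,0,-0.25,0]]]' >/dev/null; python3 tab.py
python3 - <<'E'
from h import *
d=vision.get_image("scene");cv2.imwrite("pics/f1.png",cv2.resize(d["pixels"][190:310,260:420],(800,600),interpolation=cv2.INTER_CUBIC)[:,:,::-1])
E
python3 go.py -85 55 130
```

```text
t 20.2 ph TCP mm [ 66.  -92.5 106.4] F ph [ 0.93 -9.19 -0.44] w -0.0002
t 20.8 ph TCP mm [  69.6 -128.6  212.8] F ph [1.21 0.75 0.53] w 0.0002
twist needed /30deg 0.0013150716934673924 tilt [ 0.01  -0.002 -1.   ]
scene tab [329.27027027 254.74324324] [35 25  9 10 74] key [309.03636364 241.8       ]
top tab [337.08 234.44] 25 q est 60.75407413060748
t 20.95 ph TCP mm [  65.8 -128.2  206. ] F ph [ 0.45  0.17 -0.63] w -0.0001
twist needed /30deg 0.002283261641828272 tilt [-0.  0. -1.]
shift/0.4 [ 0.4583 -0.3763  0.1903] world [ 0.497 -0.008  0.13 ]
```

View pics/f1.png

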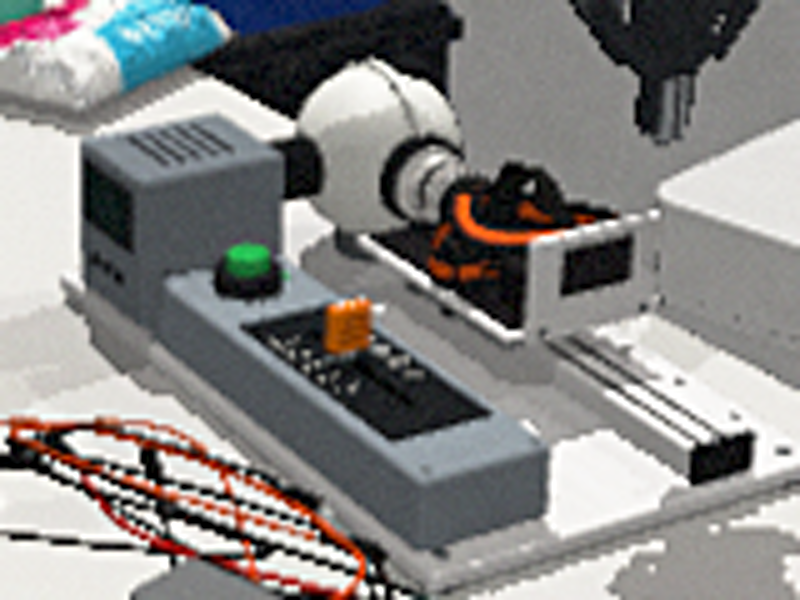

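The lens is in the port, the end plate has advanced and the tab is at the third mark (348,325). Next, the key.

```bash
python3 -m jog '[[[0,0.1,-0.08,0,0],[0,0.2,-0.16,0,0],[0,0.28,-0.24,0,0],[0,0.36,-0.3,0,0],[0,0.46,-0.376,0,0],[0,0.46,-0.376,0.05,0],[0,0.46,-0.376,0.15,0],[0,0.46,-0.376,0.19,0]]]' >/dev/null; python3 -m jog '[[[0,0,0,0,0],[0,0,0,0,0]]]' >/dev/null; python3 go.py -85 55 105
```

```text
t 21.95 ph TCP mm [-85.   55.7 129.8] F ph [ 0.12 -0.56 -0.07] w -0.0001
twist needed /30deg 0.002495380766907116 tilt [-0.002  0.    -1.   ]
shift/0.4 [-0.0018  0.0002  0.0619] world [ 0.497 -0.008  0.105]
```

```bash
python3 -m jog '[[[0,0,0,0.03,0],[0,0,0,0.06,0],[0,0,0,0.07,0],[0,0,0,0.07,0]]]' >/dev/null; python3 go.py|head -1
python3 -m jog '[[[0,0,0,0.005,0],[0,0,0,0.01,0],[0,0,0,0.01,0]]]' >/dev/null; python3 go.py|head -1
python3 -m jog '[[[0,0,0,0.005,0],[0,0,0,0.005,0],[0,0,0,0.005,0]]]' >/dev/null; python3 go.py|head -1
python3 -m jog '[[[0,0,0,0.005,0],[0,0,0,0.005,0],[0,0,0,0.005,0]]]' >/dev/null; python3 go.py|head -1
```

```text
t 22.35 ph TCP mm [-85.   55.5 101.6] F ph [-0.38  0.37  0.98] w 0.0
t 22.65 ph TCP mm [-84.3  55.7  98.5] F ph [-1.8   0.41  2.21] w 0.0
t 22.95 ph TCP mm [-84.4  55.7  96.5] F ph [-0.73  0.54  4.49] w -0.0003
t 23.25 ph TCP mm [-84.3  55.7  95. ] F ph [-3.88 -0.17 12.54] w 0.0003
```

Bottomed out at 12.5 N. I'll lift away and check.

```bash
python3 -m jog '[[[0,0,0,0,0],[0,0,0,0,0],[0,0,0,-0.05,0],[0,0,0,-0.15,0],[0,0,0,-0.25,0],[0,0,0,-0.3,0],[0,0,0,-0.3,0],[0,0,0,-0.3,0]]]' >/dev/null; python3 -m jog '[[[0,-0.12,0,0,0],[0,-0.24,0,0,0],[0,-0.36,0,0,0],[0,-0.48,0,0,0],[0,-0.6,0,0,0],[0,-0.6,0,0,0],[0,-0.6,0,0,0],[0,-0.6,0,0,0]]]' >/dev/null; python3 tab.py
python3 - <<'E'
from h import *
d=vision.get_image("scene");cv2.imwrite("pics/g1.png",cv2.resize(d["pixels"][190:340,260:460],(800,600),interpolation=cv2.INTER_CUBIC)[:,:,::-1])
E
```

```text
t 24.85 ph TCP mm [ -84.6 -182.8  213.1] F ph [-0.15  1.11 -0.04] w 0.0001
twist needed /30deg 0.005412395642864177 tilt [-0.002  0.002 -1.   ]
scene tab [329.25333333 254.81333333] [35 25  9 11 75] key [309.0754717  241.67924528]
top tab [337.  234.5] 24 q est 60.98502492213036
```

View pics/g1.png

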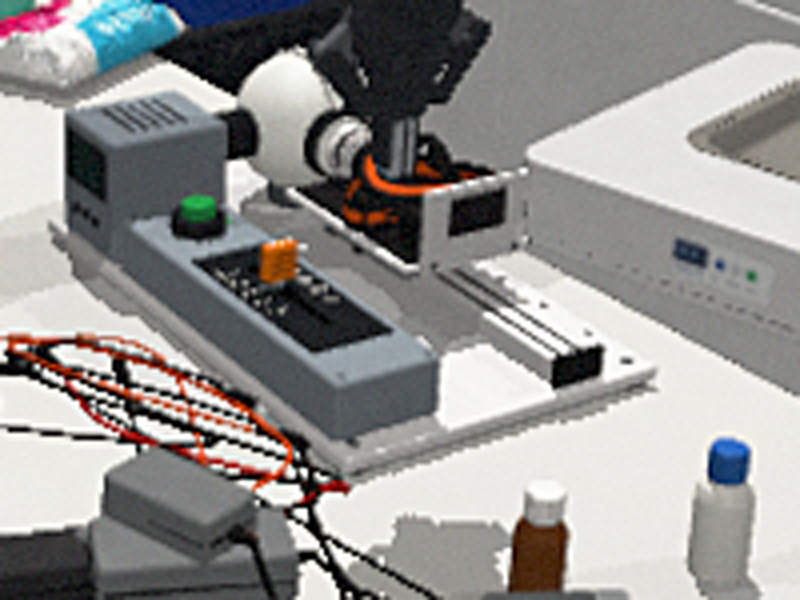

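The picture shows the key up at (199,208), the tab at the third click (279,258), the lens in the port, and both vials standing.

```bash
python3 -c "
from plant import hand_in
print(hand_in())"
```

```text
the job is handed in; nothing more can be done
None
```

The job is handed in at about 25 s: the lever measures about 0.061 m (third click), the carriage is home against its buffer, and the key was pressed down to its stop and is up again. The arm is clear and both vials still stand; I did not re-check the remote, jar or charger at the end, and the hand-in gave no verdict.

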